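Lay a blood-grouping plate on the tilted viewing box and hold the magnifier over it

TASK

Carry the eight-well grouping plate across, clear of the tube rack, and lay it, without dropping it, on the glass of the tilted viewing box: flat, wells up, long sides running straight up the slope and its lower short end against the ledge. Then fetch the hand magnifier the same way and finish while still holding it, keeping it still with the lens centred about two centimetres above the plate and parallel to it, ready for reading. The magnifier must never touch the plate or the box, the tube rack must not be touched, and the other things must be left standing where they are.

Things in the scene. Friction and masses are not known exactly. Their poses are not given: they have to be found in the camera images.
- plate: Blood-grouping plate: a white plastic slab 100 x 54 x 12 mm (x, y, z) with two rows of four shallow wells with dried spots on its top, 60 g give or take 30 %. It starts flat on the table, on the right-hand side of the tube rack. Origin: centre of its underside; x along its length, z up through the wells. The two ends are alike.
- plate_top (a point): Centre of the plate's top (well) face, 12 mm above the plate's origin; axes as the plate's.
- glass: Frosted glass top of the viewing box, fixed, sloping 0.314 rad (18 degrees) down towards the robot. z: outward normal; x: straight up the slope; y: along the ledge. Origin: middle of the glass surface. Light box 190 (x) by 200 mm (y), 37 mm thick. The ledge, an aluminium bar 170 mm long, spans x = -95 to -85 mm and stands 9 mm above the glass, so a plate against it has its origin at x = -35 mm.
- viewbox: The whole viewing box (base plate 200 x 200 x 15 mm with the light box propped on it), fixed to the table on the left-hand side of the tube rack, turned up to 0.25 rad. Origin: centre of the base's underside on the table; the glass's origin is 82 mm straight above it.
- magnifier: Hand magnifier, 170 g +-20 %: grey ring 92 mm across, 14 mm thick, around a clear lens; straight white handle 26 mm wide, 22 mm thick. Starts flat on the table right of the rack, lens away from the robot. Origin: underside, near the balance point; x along the handle to the lens, z up. Handle x = -89 to 25 mm, neck to 38, ring 34 to 126 mm; undersides of handle and ring flush at z = 0.
- lens (a point): Centre of the magnifier's lens and ring, at mid-thickness: 80 mm along x and 7 mm above the magnifier's origin; axes as the magnifier's.
- rack: White tube rack, 220 x 56 mm and 68 mm high, holding capped sample tubes whose tops reach 101 mm above the table; fixed, its length along x, standing between the viewing box and the place where plate and magnifier lie. Origin: centre of its underside. Not to be touched.
- dropper1: Small white dropper bottle, 27 mm diameter, 77 mm tall, standing loose, beyond the plate and magnifier. Bystander. Origin: centre of its underside.
- dropper2: A second such dropper bottle, behind the tube rack. Bystander. Origin: centre of its underside.
- jar: White screw jar with a steel cap, 64 mm diameter, 85 mm tall, left of the viewing box. Bystander. Origin: centre of its underside.
- dish: Steel bowl, 110 mm across, 40 mm tall, left of the viewing box. Bystander. Origin: centre of its underside.
- marker: Marker pen lying on the table in front of the plate and magnifier, 127 mm long, 14 mm thick. Bystander. Origin: under its middle, on the table.
Not all that is in view belongs to the job. Of the things like the magnifier, leave any that is blue; of the rest the larger one is meant.

How it is judged:
On the way:
1. the plate lies flat on the sloping glass against the ledge, wells up, released and at rest (x of plate in the frame of glass between -0.042 and -0.023 m and y of plate in the frame of glass between -0.055 and 0.055 m and z of plate in the frame of glass between -0.003 and 0.004 m and angle between the z axis of plate and the z axis of glass, either way round below 0.06 rad and angle between plate's own z axis and vertical below 0.6 rad and angle between the x axis of plate and the x axis of glass, either way round below 0.17 rad and linear speed of plate below 0.02 m/s and contact force between the fingers and plate below 0.05 N), for 0.2 s.
At the end, for the whole second after the job is handed in: Plate flat on the glass (0.06 rad), wells up, end within 12 mm of the ledge, straight within 0.17 rad, at rest, released. Magnifier held still in the fingers, touching nothing else: lens within 15 mm of the plate's centre along and across, ring 8 to 40 mm above it, parallel within 0.16 rad (all of step 1 and x of lens in the frame of plate_top between -0.015 and 0.015 m and y of lens in the frame of plate_top between -0.015 and 0.015 m and z of lens in the frame of plate_top between 0.015 and 0.047 m and angle between the z axis of magnifier and the z axis of plate, either way round below 0.16 rad and linear speed of magnifier below 0.03 m/s and contact force between the fingers and magnifier above 1 N and contact force between magnifier and plate below 0.05 N and contact force between magnifier and viewbox below 0.05 N); the arm keeps its last pose, push and grip.
It fails at once if the magnifier touches the plate or the viewing box (contact force between magnifier and plate above 0.5 N or contact force between magnifier and viewbox above 0.5 N).
It fails at once if the tube rack is touched by anything (contact force between rack and anything else above 1 N).
It fails at once if the plate is dropped (falls freely by more than about 2 cm) (contact force between the fingers and plate below 0.01 N and linear speed of plate above 0.6 m/s).
It fails at once if a bystander is moved by more than 3 cm or knocked over (distance of any of dropper1, dropper2, jar, dish, marker from where it was at the start of the episode above 0.03 m or angle between any of dropper1, dropper2, jar, dish's own z axis and vertical above 0.5 rad).
It also fails if it takes over 70 s, if anything falls off the work surface, if the arm or the gripper's body presses on something with over 40 N, if the wrist force passes 120 N, or if a joint passes its speed limit or range.

ROBOT

A 6-joint arm with a two-finger parallel gripper is mounted at the origin on the work surface. World frame = base frame: x ahead of the robot, y to its left, z up, the work surface at z = 0. Lengths are in m, angles in rad, forces in N, time in s.
With the tool pointing down it reaches from about 0.4 to 0.825 m from the base axis. Payload 7 kg.
Tool frame: the origin (TCP) lies midway between the tips of the shut fingers; the grasp point (between the pads) lies 19 mm behind it; z points along the fingers, y is the line along which they close (so a half turn about z gives the same grasp; the last joint's range is limited). The gripper opens to 88 mm and grips with 3 to 60 N. Pads are 19 mm wide; open, the fingers measure 130 mm over their backs; the gripper's body (78 mm by 193 mm) begins 47 mm behind the grasp point.
Start: joints at [1.429, 0.359, 0.012, 0, -1.224, -0.288], TCP at [0.281, 0.614, 0.202] pointing down, gripper open.
Joint ranges: [-3.07, 3.07], [-1.43, 2.12], [-1.02, 1.25], [-3.03, 1.67], [-3.05, -0], [-3.03, 3.03]. Speed limits (rad/s): [2.39, 2.39, 3.01, 3.14, 3.14, 3.14].

INTERFACE

Orientations are given as [roll, pitch, yaw] about the fixed x, y, z axes, in that order (R = Rz(yaw) Ry(pitch) Rx(roll)).
In Python, from station import arm gives the robot as it stands. The module is installed in compiled form; this text tells all that it offers.
- The arm moves only by the tool carry_out, never from a script. Its argument "commands" is a list of rows, each a list of 4 numbers: the shift along the world's x, y, z in units of 50 mm (1.0 is 50 mm), then the turn about the world's z in units of 6 degrees (1.0 is 6 degrees). A call has exactly 10 rows; each row is the pose to reach, as a shift and turn from the pose commanded when the call began; what a row does not reach only later rows make up. A row lasts 1/8 s, in which the tool goes at most 62.5 mm and 10.7 degrees, less where a joint would pass 70% of its speed; a pose out of reach is approached as far as the arm can. A call with a gripper value outside its range is refused whole. "claw" is the closure, from 0 (fully open) to 1 (shut), set as the call begins (left out, the last holds). The fingers move at their own pace and stop on an object; "force" is the grip in N (left out, the last holds). Time passes only in rows, so rows that repeat a pose let the fingers close, or fill a call up. It gives the time, the measured TCP pose, the force, the opening and the grip force at its end, in the units of the state.
- arm.get_state(): the state, without advancing time (a new reading comes with each control period).
- arm.grab_frame(name): name is "side" or "top" or "wrist"; returns a dict with "pixels" (400x640x3 uint8, red, green, blue), "fx", "fy", "cx", "cy" (pixels), "k1" (the pictures are not rectified: a ray, as slopes to the right and down, at radius r is drawn at 1 + k1 r^2 times it, then the intrinsics apply), "eye" and "orientation" of the camera in the world. Camera axes: x right, y down, z forward; pixel columns grow to the right and rows downward; lengths in m; the calibration is good to about 2 mm. A picture is of the moment at which its call begins. There is no depth.
- arm.job_done(): hands the job in; it is judged then, once.
Trained networks look in a picture, given as the dict that the camera call returned (one of the last four; its "shot" number tells which), for a name from the list of things; names that differ only in an ending like _2 or _b are one class to them, and where a whole thing is asked for, a point or a joint stands for the part that bears it (a point fixed in the world has none). Each returns a list of dicts, best first, with "conf" (0 to 1); they miss things now and then, are a little off and sometimes report something else, mostly with a low value. They report only what shows in the picture. A call takes as long as a camera call. They do not tell look-alikes from the thing itself.
- arm.regions_of(picture, query): "pixels" (400x640 bool, what is visible of it) and "uv" ([column, row] in pixels, amid what is visible of it).
- arm.mark_of(picture, query): "uv" ([column, row] in pixels: a listed point, or the origin of a listed thing).
The state is a dict: "t": time; "q": joint angles; "qd": joint speeds; "joint_efforts": joint torques, N m; "eef_pos": TCP position; "ee_rot": TCP orientation; "force": force on the tool from outside, world axes, zero at the start; "moment": the same for the moment, N m; "width": finger opening in m; "gripper_force": force on a finger pad.
Only numpy, scipy, OpenCV 4.12 (cv2) and the standard library are available. Lean on these libraries where they do the work, as an engineer would, in place of code of your own. Each camera call takes 0.05 s, during which the arm holds its last target. There are 200 camera calls.

## Working session

There is one attempt and no reset: what is moved stays moved. The work goes in short steps, Python scripts to look and compute and a tool call to move; the robot and the scene stay as the last step left them, time stands still between calls to the robot, and variables do not carry over. Pictures are saved under pics/ and viewed, at most 10 in all, crops included, and the job is handed in when it is done.

Besides the shell and the picture viewer there is one more tool, called after "Call:" by a JSON object that holds its "fn" and its "kwargs". carry_out: Moves the arm, as the interface text tells. Its arguments: {"type":"object","properties":{"commands":{"type":"array","items":{"type":"array","items":{"type":"number"}}},"claw":{"type":"number"},"force":{"type":"number"}},"required":["commands"]}

```bash
mkdir -p pics; cat > h.py <<'E'
import numpy as np, cv2
from station import arm
from scipy.spatial.transform import Rotation as Rn
def Rm(o):
    o=np.array(o); return o if o.shape==(3,3) else (Rn.from_euler('xyz',o) if o.size==3 else Rn.from_quat(o)).as_matrix()
def dist(p): return np.array([p['k1'],0,0,0,0.])
def K(p): return np.array([[p['fx'],0,p['cx']],[0,p['fy'],p['cy']],[0,0,1.]])
def world(p,uv,z):
    # NB exact inverse of the radial model, iterated by OpenCV
    n=cv2.undistortPointsIter(np.array(uv,float).reshape(-1,1,2),K(p),dist(p),None,None,(3,50,1e-9)).reshape(-1,2)
    d=np.c_[n,np.ones(len(n))]@Rm(p['orientation']).T; e=np.array(p['eye'])
    return e+d*((z-e[2])/d[:,2])[:,None]
def proj(p,X):
    R=Rm(p['orientation']); X=np.atleast_2d(X).astype(float)
    return cv2.projectPoints((X-np.array(p['eye']))@R,np.zeros(3),np.zeros(3),K(p),dist(p))[0].reshape(-1,2)
def save(p,name,box=None,s=1):
    im=p['pixels'][:,:,::-1]
    if box: im=im[box[1]:box[3],box[0]:box[2]]
    cv2.imwrite('pics/'+name,cv2.resize(im,None,fx=s,fy=s,interpolation=cv2.INTER_CUBIC))
E
python3 - <<'E'
from h import *
np.set_printoptions(precision=3,suppress=True)
for c in ['top','side']:
    p=arm.grab_frame(c); save(p,c+'0.png')
    print(c,p['eye'],p['orientation'],p['fx'],p['k1'])
    for n,z in [('plate',0),('magnifier',0),('lens',.007),('glass',.082),('viewbox',0),('rack',0),('dropper1',0),('marker',0)]:
        for d in arm.mark_of(p,n)[:3]: print(n,round(d['conf'],2),np.round(d['uv'],1),world(p,d['uv'],z)[0])
s=arm.get_state(); print(s['t'],s['eef_pos'],s['ee_rot'],s['width'])
E
```

```text
top [0.451 0.006 1.274] [-3.071  0.017 -1.589] 405.9503278094086 -0.03950987858404237
plate 0.82 [377.1 203.4] [ 0.521 -0.145  0.   ]
magnifier 0.79 [347.2 263.6] [ 0.335 -0.047  0.   ]
magnifier 0.67 [446.4 201.6] [ 0.522 -0.362  0.   ]
magnifier 0.59 [480.2 259.7] [ 0.339 -0.461  0.   ]
lens 0.89 [466.3 282.4] [ 0.271 -0.413  0.007]
lens 0.74 [332.7 251.5] [ 0.374 -0.002  0.007]
lens 0.67 [438.1 181.4] [ 0.586 -0.337  0.007]
glass 0.66 [239.7 196.1] [0.546 0.27  0.082]
glass 0.32 [246.4 197.9] [0.54  0.25  0.082]
viewbox 0.6 [244.1 194.6] [0.557 0.274 0.   ]
rack 0.59 [310.8 188.3] [0.573 0.063 0.   ]
dropper1 0.63 [328.7 127.4] [0.766 0.003 0.   ]
dropper1 0.5 [401.1 124.3] [ 0.772 -0.228  0.   ]
marker 0.72 [405.1 262.4] [ 0.336 -0.227  0.   ]
side [-0.171 -0.673  0.974] [-2.319  0.007 -0.789] 401.71173991947006 -0.017825168956140225
plate 0.33 [271.8 180.4] [ 0.549  0.273 -0.   ]
magnifier 0.96 [405.7 284.1] [ 0.511 -0.368  0.   ]
magnifier 0.67 [390.8 348.4] [ 0.319 -0.458 -0.   ]
magnifier 0.56 [285.4 257.1] [ 0.333 -0.041  0.   ]
lens 0.72 [288.4 243.1] [ 0.375 -0.01   0.007]
lens 0.7 [370.7 346.9] [ 0.283 -0.42   0.007]
lens 0.65 [207.2 173.6] [0.396 0.476 0.007]
glass 0.98 [267.4 167.5] [0.525 0.26  0.082]
glass 0.25 [348.1 239.5] [ 0.466 -0.178  0.082]
viewbox 0.59 [268.9 181.9] [0.535 0.274 0.   ]
rack 0.77 [318.2 208.4] [0.562 0.039 0.   ]
rack 0.45 [353.9 244.3] [ 0.522 -0.159  0.   ]
dropper1 0.58 [360.3 190.8] [ 0.738 -0.006  0.   ]
dropper1 0.46 [414.5 219.7] [ 0.751 -0.234 -0.   ]
marker 0.65 [328.  292.4] [ 0.331 -0.226 -0.   ]
0.9 [0.281 0.614 0.202] [-3.142  0.    -0.43 ] 0.08750765219655579
```

View pics/top0.png

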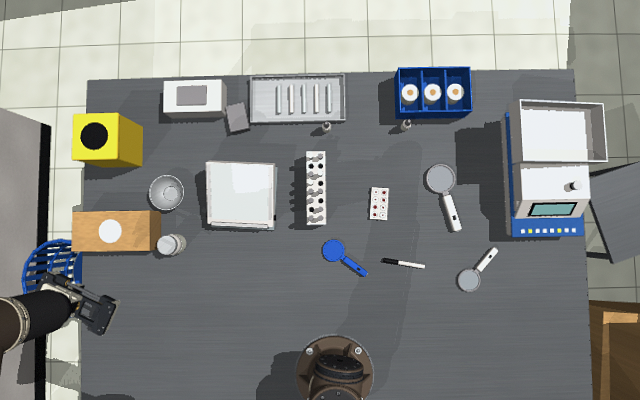

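View pics/side0.png

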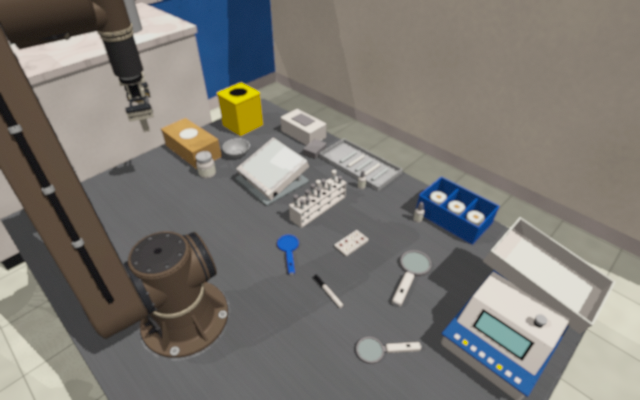

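```bash
python3 - <<'E'
from h import *
p=arm.grab_frame('top')
np.set_printoptions(precision=3,suppress=True)
save(p,'crop0.png',(300,120,530,310),3.2)
for n,z in [('plate',.012),('magnifier',.01),('glass',.08)]:
    for r in arm.regions_of(p,n)[:3]:
        c=cv2.findContours(r['pixels'].astype(np.uint8),0,1)[0]; c=max(c,key=cv2.contourArea)
        (m,wh,a)=cv2.minAreaRect(c); b=cv2.boxPoints((m,wh,a)); col=p['pixels'][r['pixels']].mean(0)
        w=world(p,b,z)[:,:2]; print(n,round(r['conf'],2),np.round(m),col.round(),w.tolist() and w.round(3).tolist(), np.linalg.norm(w[1]-w[0]),np.linalg.norm(w[2]-w[1]))
E
```

```text
plate 0.86 [379. 203.] [215. 210. 208.] [[0.474, -0.116], [0.576, -0.125], [0.571, -0.181], [0.469, -0.171]] 0.10262482063352432 0.05551294431206319
magnifier 0.96 [450. 196.] [169. 172. 174.] [[0.613, -0.278], [0.659, -0.362], [0.467, -0.464], [0.422, -0.381]] 0.0952273399841366 0.2177242112418317
magnifier 0.94 [480. 270.] [160. 164. 166.] [[0.284, -0.366], [0.386, -0.503], [0.331, -0.545], [0.229, -0.408]] 0.17085812093806976 0.06930656486322141
magnifier 0.59 [344. 261.] [ 46.  95. 196.] [[0.379, 0.043], [0.426, -0.006], [0.312, -0.116], [0.266, -0.067]] 0.06780989294621495 0.15870122163064795
glass 0.7 [241. 193.] [223. 226. 225.] [[0.459, 0.368], [0.656, 0.369], [0.652, 0.164], [0.456, 0.166]] 0.19712233741297766 0.20439560461660997
```

View pics/crop0.png

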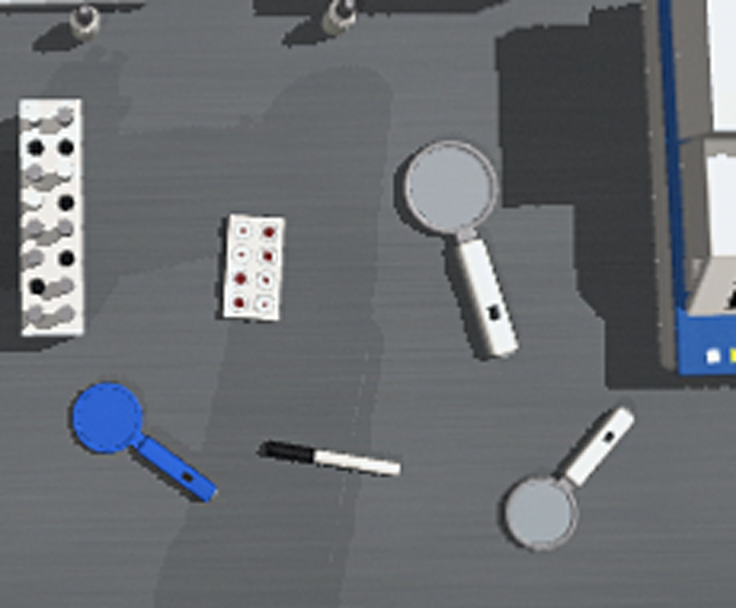

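```bash
cat > fit.py <<'E'
from h import *
from scipy.optimize import minimize
def hull(p,P):
    m=np.zeros((400,640),np.uint8); cv2.fillConvexPoly(m,cv2.convexHull(np.round(proj(p,P)*16).astype(np.int32)),1,shift=4); return m>0
def iou(a,b): return (a&b).sum()/max(1,(a|b).sum())
def pose(x,y,yaw,P,o=(0,0,0),tilt=0): return (P@Rn.from_euler('yz',[-tilt,yaw]).as_matrix().T)+np.array([x,y,0])+o
def boxpts(x0,x1,y0,y1,z0,z1): return np.array([[a,b,c] for a in(x0,x1) for b in(y0,y1) for c in(z0,z1)])
def fit(fun,x0,d):
    x0=np.array(x0); S=np.vstack([x0]+[x0+np.eye(len(x0))[i]*d[i] for i in range(len(x0))])
    r=minimize(fun,x0,method='Nelder-Mead',options=dict(initial_simplex=S,xatol=2e-4,fatol=1e-5,maxiter=200)); return r.x,r.fun
E
python3 - <<'E'
from fit import *
np.set_printoptions(precision=3,suppress=True)
G=boxpts(-.095,.095,-.1,.1,-.037,0); B=boxpts(-.1,.1,-.1,.1,0,.015); PL=boxpts(-.05,.05,-.027,.027,0,.012)
t=np.linspace(0,6.28,30); M=lambda P:P
views=[arm.grab_frame(c) for c in('top','side')]
def best(p,n,uv):
    return min(arm.regions_of(p,n),key=lambda r:np.hypot(*(np.array(r['uv'])-uv)))['pixels']
gm=[best(p,'glass',uv) for p,uv in zip(views,[(241,193),(272,167)])]
vm=[best(p,'viewbox',uv) for p,uv in zip(views,[(241,193),(272,170)])]
def f(v):
    s=0
    for p,g,w in zip(views,gm,vm):
        L=hull(p,pose(*v,G,(0,0,.082),.314)); s+=iou(L|hull(p,pose(*v,B)),w)
    return -s
for y0 in(-.1,.1): print('box',fit(f,[.55,.27,y0],[.02,.02,.1]))
print([g.sum() for g in gm],[g.sum() for g in vm])
pm=[best(p,'plate',uv) for p,uv in zip(views,[(379,203),(351,242)])]
print('plate',fit(lambda v:-sum(iou(hull(p,pose(*v,PL)),m) for p,m in zip(views,pm)),[.52,-.15,-.1],[.02,.02,.1]))
mm=[best(p,'magnifier',uv) for p,uv in zip(views,[(450,196),(407,275)])]
ring=np.vstack([np.c_[.08+.046*np.cos(t),.046*np.sin(t),t*0+z] for z in(0,.014)]); H=boxpts(-.089,.038,-.013,.013,0,.022)
print('mag',fit(lambda v:-sum(iou(hull(p,pose(*v,ring))|hull(p,pose(*v,H)),m) for p,m in zip(views,mm)),[.51,-.37,.35],[.02,.02,.1]))
rm=[best(p,'rack',uv) for p,uv in zip(views,[(316,188),(318,200)])]
for p,m in zip(views,rm):
  c=np.argwhere(m)[:,::-1]; print('rack px',c.min(0),c.max(0))
print('rack',world(views[0],[[306,150],[326,150],[326,224],[306,224]],.1))
save(views[0],'box.png',(195,145,335,245),5)
E
```

```text
box (array([ 0.55 ,  0.27 , -0.069]), np.float64(-1.9063536546794295))
box (array([ 0.55 ,  0.272, -0.08 ]), np.float64(-1.911422742121482))
[np.int64(4425), np.int64(2416)] [np.int64(4636), np.int64(3066)]
plate (array([ 0.521, -0.151, -0.09 ]), np.float64(-1.803856432062128))
mag (array([ 0.518, -0.365,  0.285]), np.float64(-1.7819320692795142))
rack px [306 151] [326 224]
rack px [290 171] [345 225]
rack [[0.676 0.071 0.1  ]
 [0.675 0.012 0.1  ]
 [0.459 0.016 0.1  ]
 [0.46  0.074 0.1  ]]
```

The top view shows three magnifiers: blue at (333,250), small grey at (470,280) and large grey at (440,180). The crop confirms that the large grey one, with a ring about 95 mm across, is the one meant. The plate is at (379,203), the rack at (316,188) and the box at (241,193) with its ledge towards the robot.

Call:
{"fn": "carry_out", "kwargs": {"commands": [[0.5,-1.2,0,0.4],[1,-2.4,0,0.8],[1.5,-3.6,0,1.2],[2,-4.8,0,1.6],[2.4,-6,0,2],[2.8,-7.2,0,2.4],[3.2,-8.4,0,2.8],[3.6,-9.6,0,3.2],[4,-10.8,0,3.25],[4.4,-12,0,3.25]], "claw": 0, "force": 3}}

```text
t: 2.95
eef_pos: [0.4972, 0.0254, 0.2025]
ee_rot: [-3.141, -0.001, -0.089]
force: [0.2, 1.0, 0.3]
width: 0.0874
gripper_force: 0.0
```

Call:
{"fn": "carry_out", "kwargs": {"commands": [[0.2,-0.85,0,0],[0.4,-1.7,0,0],[0.6,-2.5,0,0],[0.8,-3.34,0,0],[0.8,-3.34,-0.5,0],[0.8,-3.34,-1,0],[0.8,-3.34,-1,0],[0.8,-3.34,-1,0],[0.8,-3.34,-1,0],[0.8,-3.34,-1,0]]}}

```text
t: 4.2
eef_pos: [0.5372, -0.1396, 0.1528]
ee_rot: [-3.141, -0.001, -0.089]
force: [0.0, 0.9, -0.3]
width: 0.0874
gripper_force: 0.0
```

```bash
python3 - <<'E'
from fit import *
np.set_printoptions(precision=4,suppress=True)
s=arm.get_state(); print(s['eef_pos'],s['ee_rot'],s['q'])
p=arm.grab_frame('wrist'); save(p,'w1.png'); print(p['eye'])
PL=boxpts(-.05,.05,-.027,.027,0,.012)
for r in arm.regions_of(p,'plate')[:2]:
    m=r['pixels']; print(r['conf'],r['uv'],m.sum()); print(fit(lambda v:-iou(hull(p,pose(*v,PL)),m),[.521,-.151,-.09],[.01,.01,.05]))
E
```

```text
[ 0.5372 -0.1396  0.1528] [-3.1414 -0.0015 -0.0891] [ 0.0988  0.1998 -0.3267  0.0001 -1.0428  1.3829]
[ 0.6189 -0.1461  0.3362]
0.82 [334.1, 195.6] 5450
(array([ 0.5209, -0.1485, -0.0888]), np.float64(-0.9496340188218891))
```

View pics/w1.png

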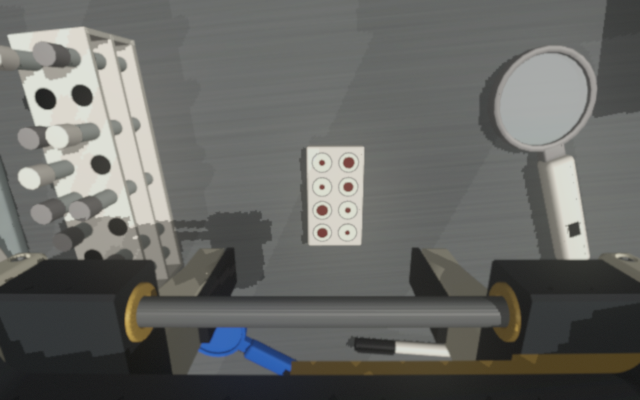

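Call:
{"fn": "carry_out", "kwargs": {"commands": [[0.07,-0.21,-0.3,0],[0.07,-0.21,-0.9,0],[0.07,-0.21,-1.5,0],[0.07,-0.21,-2.1,0],[0.07,-0.21,-2.5,0],[0.07,-0.21,-2.8,0],[0.07,-0.21,-2.97,0],[0.07,-0.21,-2.97,0],[0.07,-0.21,-2.97,0],[0.07,-0.21,-2.97,0]]}}

```text
t: 5.55
eef_pos: [0.5407, -0.1502, 0.0042]
ee_rot: [-3.141, -0.001, -0.089]
force: [0.2, 0.6, -0.0]
width: 0.0875
gripper_force: 0.0
```

Call:
{"fn": "carry_out", "kwargs": {"commands": [[0,0,0,0],[0,0,0,0],[0,0,0,0],[0,0,0,0],[0,0,0,0],[0,0,0,0],[0,0,0,0],[0,0,0,0],[0,0,0,0],[0,0,0,0]], "claw": 1, "force": 4}}

```text
t: 6.8
eef_pos: [0.5402, -0.1502, 0.0035]
ee_rot: [3.142, -0.0, -0.089]
force: [-0.9, 0.0, -0.0]
width: 0.0006
gripper_force: 0.0
```

```bash
python3 - <<'E'
from fit import *
p=arm.grab_frame('side'); a=p['pixels'][190:310,290:450]; q=arm.grab_frame('top'); b=q['pixels'][150:270,310:470]
cv2.imwrite('pics/s2.png',cv2.resize(np.hstack([a,b])[:,:,::-1],None,fx=2.5,fy=2.5,interpolation=2))
E
```

```text
(no output)
```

View pics/s2.png

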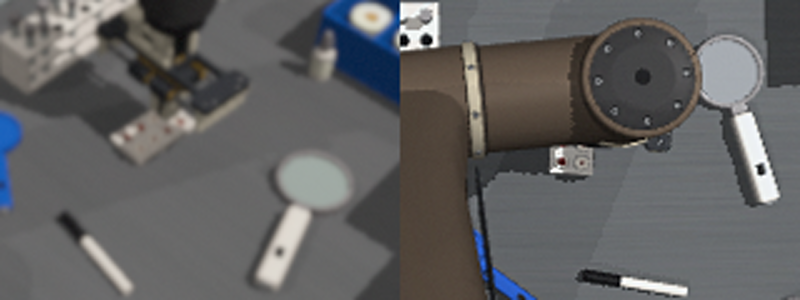

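Call:
{"fn": "carry_out", "kwargs": {"commands": [[0,0,0.1,0],[0,0,0.3,0],[0,0,0.8,0],[0,0,1.3,0],[0,0,1.9,0],[0,0,2.5,0],[0,0,3,0],[0,0,3,0],[0,0,3,0],[0,0,3,0]], "claw": 0}}

```text
t: 8.15
eef_pos: [0.5396, -0.1502, 0.1528]
ee_rot: [3.142, 0.001, -0.09]
force: [0.2, 0.6, -0.3]
width: 0.0873
gripper_force: 0.0
```

```bash
python3 - <<'E'
from fit import *
np.set_printoptions(precision=4,suppress=True)
s=arm.get_state(); print(s['eef_pos'],s['ee_rot'],s['width'])
p=arm.grab_frame('wrist'); save(p,'w3.png')
PL=boxpts(-.05,.05,-.027,.027,0,.012)
for r in arm.regions_of(p,'plate')[:2]:
    m=r['pixels']; print(r['conf'],r['uv'],m.sum()); print(fit(lambda v:-iou(hull(p,pose(*v,PL)),m),[*world(p,r['uv'],.01)[0][:2],-.09],[.01,.01,.1]))
# where do finger pads lie if open?  projected TCP +- 44mm
e=np.array(s['eef_pos']);R=Rm(s['ee_rot']); print(proj(p,np.array([e+R@[0,y,0] for y in(-.044,0,.044)])))
E
```

```text
[ 0.5396 -0.1502  0.1528] [ 3.1416  0.0013 -0.0896] 0.08729854865613376
0.81 [324.0, 195.2] 5491
(array([ 0.5207, -0.1491, -0.0806]), np.float64(-0.9587916884931028))
[[246.8297 243.1138]
 [323.8663 243.2066]
 [400.904  243.2403]]
```

View pics/w3.png

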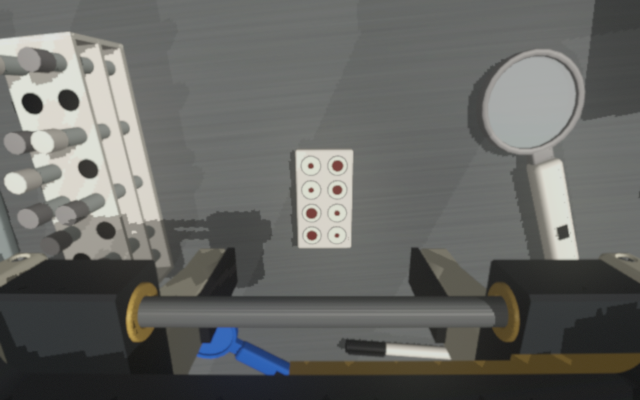

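```bash
python3 - <<'E'
from h import *
p=arm.grab_frame('side'); q=arm.grab_frame('top')
f=lambda u:np.round((u-[290,190])*2.5); g=lambda u:np.round((u-[310,150])*2.5+[400,0])
for n,X in [('tcp',(.5402,-.1502,.0035)),('tcp+60mm',(.5402,-.1502,.0635)),('far end',(.571,-.153,.012)),('near end',(.471,-.145,.012))]: print(n,f(proj(p,X)),g(proj(q,X)))
u=proj(p,arm.get_state()['eef_pos'])[0].astype(int); print(u)
im=p['pixels'].copy(); cv2.circle(im,tuple(int(v) for v in u),2,(255,0,0),-1)
a=im[u[1]-80:u[1]+80,u[0]-100:u[0]+100]; cv2.imwrite('pics/s4.png',cv2.resize(a[:,:,::-1],None,fx=3.5,fy=3.5,interpolation=2))
E
```

```text
tcp [[164. 123.]] [[572. 118.]]
tcp+60mm [[167.  91.]] [[578. 114.]]
far end [[181. 107.]] [[574.  93.]]
near end [[125. 145.]] [[570. 173.]]
[358 205]
```

View pics/s4.png

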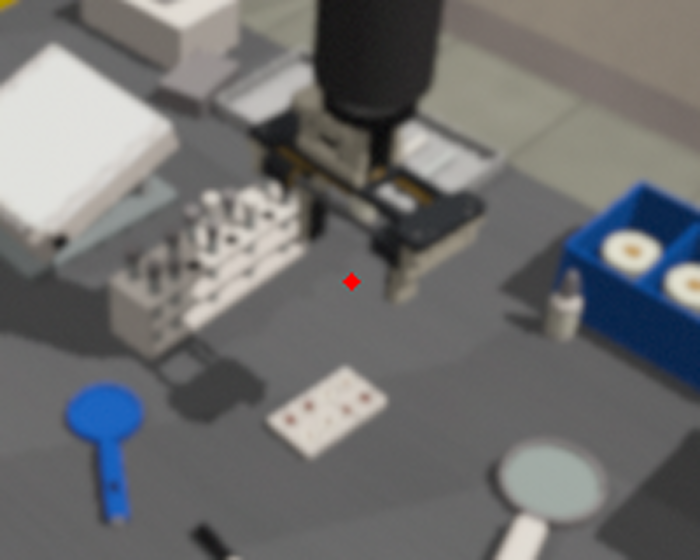

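The fingers shut over the plate without moving it. The open tips sit higher than the TCP, because the linkage arcs. I'll part-close first, then feel for the table.

Call:
{"fn": "carry_out", "kwargs": {"commands": [[0,0,-0.3,0],[0,0,-0.9,0],[0,0,-1.5,0],[0,0,-2,0],[0,0,-2.4,0],[0,0,-2.7,0],[0,0,-2.9,0],[0,0,-2.96,0],[0,0,-2.96,0],[0,0,-2.96,0]], "claw": 0.28}}

```text
t: 9.6
eef_pos: [0.5408, -0.1502, 0.0061]
ee_rot: [-3.141, -0.001, -0.089]
force: [0.1, -0.7, 0.5]
width: 0.0629
gripper_force: 0.0
```

Call:
{"fn": "carry_out", "kwargs": {"commands": [[0,0,-0.02,0],[0,0,-0.04,0],[0,0,-0.06,0],[0,0,-0.08,0],[0,0,-0.08,0],[0,0,-0.08,0],[0,0,-0.08,0],[0,0,-0.08,0],[0,0,-0.08,0],[0,0,-0.08,0]]}}

```text
t: 10.85
eef_pos: [0.5402, -0.1502, 0.0015]
ee_rot: [-3.142, 0.0, -0.089]
force: [-0.5, -0.5, 0.1]
width: 0.063
gripper_force: 0.0
```

Call:
{"fn": "carry_out", "kwargs": {"commands": [[0,0,-0.02,0],[0,0,-0.04,0],[0,0,-0.06,0],[0,0,-0.08,0],[0,0,-0.08,0],[0,0,-0.08,0],[0,0,-0.08,0],[0,0,-0.08,0],[0,0,-0.08,0],[0,0,-0.08,0]]}}

```text
t: 12.1
eef_pos: [0.5402, -0.1502, -0.0025]
ee_rot: [3.142, 0.0, -0.089]
force: [0.0, 0.1, 0.4]
width: 0.0631
gripper_force: 0.0
```

Call:
{"fn": "carry_out", "kwargs": {"commands": [[0,0,0,0],[0,0,0,0],[0,0,0,0],[0,0,0,0],[0,0,0,0],[0,0,0,0],[0,0,0,0],[0,0,0,0],[0,0,0,0],[0,0,0,0]], "claw": 0.45, "force": 5}}

```text
t: 13.35
eef_pos: [0.5402, -0.1502, -0.0025]
ee_rot: [3.142, 0.0, -0.089]
force: [0.1, 0.6, 0.8]
width: 0.0477
gripper_force: 0.0
```

```bash
python3 - <<'E'
from fit import *
p=arm.grab_frame('side'); q=arm.grab_frame('wrist'); s=arm.get_state()
im=p['pixels'].copy()
e=np.array(s['eef_pos']);R=Rm(s['ee_rot'])
u=proj(p,e)[0].astype(int); print(s['width'],s['gripper_force'],u)
a=cv2.resize(im[u[1]-45:u[1]+45,u[0]-50:u[0]+50],None,fx=5,fy=5,interpolation=2)
pt=lambda X:tuple(int(v) for v in ((proj(p,X)[0]-u+[50,45])*5))
for y in(-.024,0,.024): cv2.circle(a,pt(e+R@[0,y,0]),3,(255,0,0),-1)
b=cv2.resize(q['pixels'],(480,300)); b=np.vstack([b,np.zeros((150,480,3),np.uint8)])
cv2.imwrite('pics/s5.png',np.hstack([a,b])[:,:780,::-1][:, :])
E
```

```text
0.04818911639214168 0.0 [355 240]
```

View pics/s5.png

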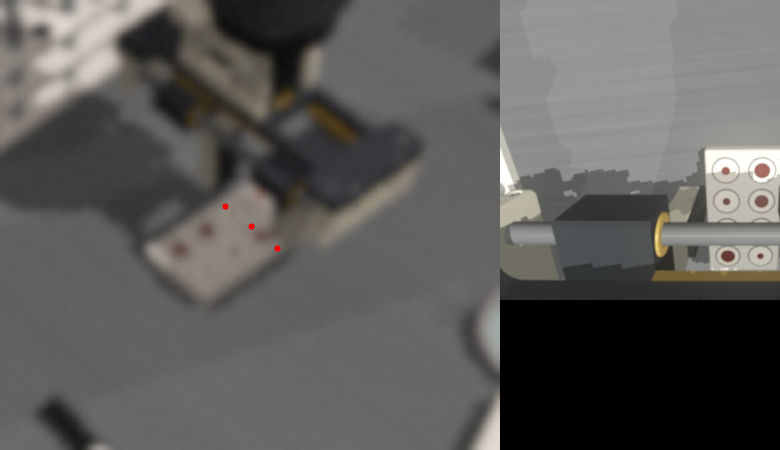

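```bash
python3 - <<'E'
from h import *
p=arm.grab_frame('side')
np.set_printoptions(precision=1,suppress=True)
for z in(.15,.16,.17,.18): print('s4',z,[proj(p,(.5396-.004,-.150-y,z))[0] for y in(.044,.055,.065)],'seen 372.3,210.1')
for z in(-.003,.01,.02,.03): print('s5',z,[proj(p,(.5402-.002,-.150-y,z))[0] for y in(.024,.035,.045)],'seen 364.6,243.6')
q=arm.grab_frame('wrist')
for n in ['plate']:
    for r in arm.regions_of(q,n)[:1]:
        c=np.argwhere(r['pixels'])[:,::-1]; print(c.min(0),c.max(0)); print(proj(q,[[.5207+a,-.149+b,.012] for a in(-.05,.05) for b in(-.027,.027)]))
E
```

```text
s4 0.15 [array([369.1, 214.2]), array([372., 216.]), array([374.7, 217.7])] seen 372.3,210.1
s4 0.16 [array([369.4, 211.7]), array([372.3, 213.6]), array([375.1, 215.3])] seen 372.3,210.1
s4 0.17 [array([369.7, 209.2]), array([372.7, 211.1]), array([375.4, 212.8])] seen 372.3,210.1
s4 0.18 [array([370. , 206.7]), array([373. , 208.6]), array([375.8, 210.3])] seen 372.3,210.1
s5 -0.003 [array([360.5, 244.7]), array([363.2, 246.5]), array([365.6, 248.2])] seen 364.6,243.6
s5 0.01 [array([360.8, 242. ]), array([363.5, 243.8]), array([365.9, 245.5])] seen 364.6,243.6
s5 0.02 [array([361.1, 239.9]), array([363.7, 241.7]), array([366.2, 243.4])] seen 364.6,243.6
s5 0.03 [array([361.3, 237.8]), array([364. , 239.6]), array([366.5, 241.3])] seen 364.6,243.6
[272 194] [378 360]
[[377.7 357.2]
 [287.  363.7]
 [369.8 195.5]
 [263.3 204.5]]
```

Call:
{"fn": "carry_out", "kwargs": {"commands": [[0,0,0,0],[0,0,0,0],[0,0,0,0],[0,0,-0.04,0],[0,0,-0.08,0],[0,0,-0.12,0],[0,0,-0.14,0],[0,0,-0.16,0],[0,0,-0.16,0],[0,0,-0.16,0]], "claw": 0.24}}

```text
t: 14.85
eef_pos: [0.5402, -0.1502, -0.0105]
ee_rot: [3.142, -0.0, -0.089]
force: [-0.2, -0.2, -1.0]
width: 0.0666
gripper_force: 0.0
```

Call:
{"fn": "carry_out", "kwargs": {"commands": [[0,0,-0.02,0],[0,0,-0.04,0],[0,0,-0.06,0],[0,0,-0.08,0],[0,0,-0.08,0],[0,0,-0.08,0],[0,0,-0.08,0],[0,0,-0.08,0],[0,0,-0.08,0],[0,0,-0.08,0]]}}

```text
t: 16.1
eef_pos: [0.5402, -0.1502, -0.0145]
ee_rot: [3.142, -0.0, -0.089]
force: [0.1, -0.7, 0.1]
width: 0.0665
gripper_force: 0.0
```

Call:
{"fn": "carry_out", "kwargs": {"commands": [[0,0,0,0],[0,0,0,0],[0,0,0,0],[0,0,0,0],[0,0,0,0],[0,0,0,0],[0,0,0,0],[0,0,0,0],[0,0,0,0],[0,0,0,0]], "claw": 0.6, "force": 4}}

```text
t: 17.35
eef_pos: [0.5402, -0.1502, -0.0145]
ee_rot: [3.142, -0.0, -0.089]
force: [-0.3, -0.4, -0.0]
width: 0.0539
gripper_force: 4.0
```

Gripped at 53.9 mm, so the real tips sit about 15 mm above the reported TCP. Next I'll lift gently and measure the plate's tilt.

Call:
{"fn": "carry_out", "kwargs": {"commands": [[0,0,0.1,0],[0,0,0.2,0],[0,0,0.3,0],[0,0,0.4,0],[0,0,0.5,0],[0,0,0.5,0],[0,0,0.5,0],[0,0,0.5,0],[0,0,0.5,0],[0,0,0.5,0]], "force": 3}}

```text
t: 18.6
eef_pos: [0.5401, -0.1502, 0.0104]
ee_rot: [3.142, 0.0, -0.089]
force: [0.1, 0.4, -0.4]
width: 0.0541
gripper_force: 3.0
```

```bash
python3 - <<'E'
from fit import *
np.set_printoptions(precision=4,suppress=True)
s=arm.get_state(); print(s['eef_pos'],s['force'],s['moment'],s['width'],s['gripper_force'])
q=arm.grab_frame('wrist'); p=arm.grab_frame('side')
PL=boxpts(-.05,.05,-.027,.027,0,.012)
def P(v): return PL@Rn.from_euler('yz',[-v[3],-.086]).as_matrix().T+v[:3]
ms=[(c,arm.regions_of(c,'plate')[0]['pixels']) for c in(q,)]
for m in ms: print(m[1].sum())
for t in(0,.15,.3): print(fit(lambda v:-sum(iou(hull(c,P(v)),m) for c,m in ms),[.5207,-.149,.012,t],[.01,.01,.01,.1]))
E
```

```text
[ 0.5401 -0.1502  0.0104] [ 0.0784  0.4425 -0.3741] [-0.0328 -0.0262 -0.001 ] 0.054116004926226625 2.9951803386211395
13699
(array([ 0.5207, -0.1479,  0.0183,  0.1194]), np.float64(-0.7919924745722853))
(array([ 0.5207, -0.1479,  0.0186,  0.1319]), np.float64(-0.7947355996222851))
(array([ 0.5204, -0.1479,  0.0184,  0.1319]), np.float64(-0.7947446117508119))
```

```bash
python3 - <<'E'
from fit import *
q=arm.grab_frame('wrist'); m=arm.regions_of(q,'plate')[0]['pixels']
rows=np.where(m.any(1))[0]
for r in rows[::8]: c=np.where(m[r])[0]; print(r,c.min(),c.max(),len(c),end=' | ')
PL=boxpts(-.05,.05,-.027,.027,0,.012)
print()
for t,zc in((0,.025),(.13,.0215),(.25,.02),(.365,.018)):
    X=PL@Rn.from_euler('yz',[-t,-.086]).as_matrix().T+[.5207+.02*(1-np.cos(t)),-.149,zc]
    u=proj(q,X).round(); print(t,'near top',u[1],u[3],'far top',u[5],u[7],'far bot',u[4],u[6])
save(q,'w6.png')
E
```

```text
201 329 372 43 | 209 267 377 111 | 217 266 377 112 | 225 266 377 112 | 233 267 377 111 | 241 268 376 109 | 249 268 375 108 | 257 270 376 107 | 265 269 376 108 | 273 270 375 106 | 281 270 374 105 | 289 271 374 104 | 329 275 373 99 | 337 275 372 98 | 345 275 372 98 | 353 275 371 97 | 361 278 369 76 | 
0 near top [373. 376.] [277. 376.] far top [382. 207.] [268. 207.] far bot [378. 200.] [271. 200.]
0.13 near top [371. 364.] [279. 365.] far top [383. 213.] [267. 213.] far bot [379. 202.] [270. 202.]
0.25 near top [369. 355.] [281. 355.] far top [384. 220.] [266. 220.] far bot [380. 206.] [269. 206.]
0.365 near top [367. 344.] [282. 345.] far top [385. 227.] [265. 227.] far bot [381. 210.] [268. 210.]
```

View pics/w6.png

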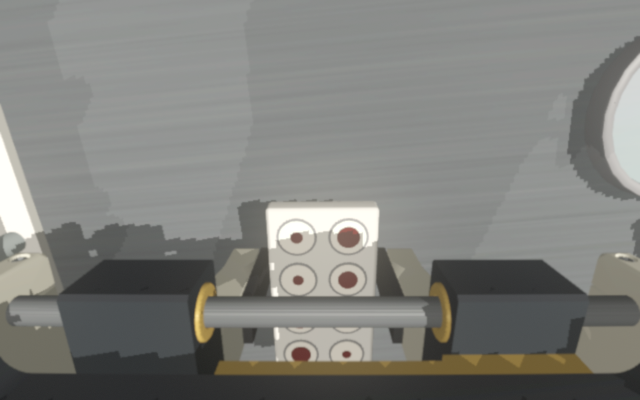

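```bash
python3 - <<'E'
from h import *
np.set_printoptions(precision=4,suppress=True)
from scipy.optimize import least_squares
q=arm.grab_frame('wrist')
uv=np.array([(296,237),(348,237),(298,280),(347,280),(301,355),(346.5,355)],float)
for pit in(.023,.024,.025):
    W=np.array([[a*pit,b*.0135,.012] for a in(1.5,.5,-1.5) for b in(1,-1)])
    F=lambda v:(proj(q,W@Rn.from_euler('yz',[-v[3],v[4]]).as_matrix().T+v[:3])-uv).ravel()
    r=least_squares(F,[.52,-.149,.02,.1,-.086],x_scale=[.01,.01,.01,.1,.1]); print(pit,r.x,r.cost)
E
```

```text
0.023 [ 0.5139 -0.1473  0.0161 -0.1111 -0.0765] 3.8625618458534507
0.024 [ 0.5133 -0.1472  0.0145 -0.0543 -0.0768] 1.6238495264480879
0.025 [ 0.5127 -0.1472  0.0132 -0.0043 -0.077 ] 0.5211500267619339
```

The wrist view shows the plate held between the pads, wells at (296,237) to (346,355), still level. Next I'll carry it over the rack.

Call:
{"fn": "carry_out", "kwargs": {"commands": [[0,0,0.3,0],[0,0,0.8,0],[0,0,1.5,0],[0,0,2.2,0],[0,0,2.9,0],[0,0,3.4,0],[0,0,3.6,0],[0,0.3,3.6,0],[0,0.8,3.6,0],[0,1.5,3.6,0]], "force": 15}}

```text
t: 20.15
eef_pos: [0.5392, -0.0743, 0.1891]
ee_rot: [3.141, 0.002, -0.091]
force: [0.5, -0.5, -0.2]
width: 0.0535
gripper_force: 15.0
```

Call:
{"fn": "carry_out", "kwargs": {"commands": [[0,0.9,0,0],[0,1.8,0,0],[0,2.7,0,0],[0,3.6,0,0.1],[-0.03,4.5,0,0.1],[-0.03,5.3,0,0.1],[-0.03,6,0,0.1],[-0.03,6.5,0,0.1],[-0.03,6.8,0,0.1],[-0.03,6.94,0,0.1]]}}

```text
t: 21.4
eef_pos: [0.5384, 0.2721, 0.19]
ee_rot: [3.141, 0.001, -0.079]
force: [-0.1, -0.4, -0.5]
width: 0.0534
gripper_force: 15.0
```

```bash
python3 - <<'E'
from fit import *
np.set_printoptions(precision=4,suppress=True)
s=arm.get_state(); print(s['t'],s['eef_pos'],s['ee_rot'],s['width'],s['gripper_force'],s['q'])
q=arm.grab_frame('wrist'); v=arm.regions_of(q,'viewbox'); g=arm.regions_of(q,'glass'); m=arm.regions_of(q,'plate')
for n,r in(('vb',v),('gl',g),('pl',m)):
    for k in r[:2]: a=np.argwhere(k['pixels'])[:,::-1]; print(n,k['conf'],k['uv'],a.min(0),a.max(0),len(a))
X=[(a,b,0) for a in(-.095,.095) for b in(.1,-.1)]
print(proj(q,pose(.55,.271,-.078,np.array(X),(0,0,.082),.314)))
save(q,'w7.png')
E
```

```text
21.4 [0.5384 0.2721 0.19  ] [ 3.1409  0.0006 -0.0787] 0.0534102215494845 14.99433919787407 [ 0.7915  0.2504 -0.1695 -0.0001 -1.1518  0.7006]
vb 0.79 [323.2, 130.5] [183  52] [460 257] 41972
gl 0.62 [321.9, 132.5] [182  52] [460 257] 42147
pl 0.87 [322.4, 261.3] [266 201] [378 362] 13545
[[224.9912 258.567 ]
 [422.0305 258.55  ]
 [181.0564  62.8853]
 [466.8799  62.9   ]]
```

```bash
python3 - <<'E'
from fit import *
np.set_printoptions(precision=1,suppress=True)
p=arm.grab_frame('top'); im=cv2.imread('pics/top0.png',0).astype(int)
for c in(215,228,262): print(c,'rows152-172',im[152:172,c],'rows214-236',im[214:236,c])
print('row185',im[185,200:214],im[185,268:284]); 
for x in(.55,.557):
    print(x,proj(p,pose(x,.271,-.078,np.array([(.095,.1,0),(.095,-.1,0),(-.085,.085,.009),(-.085,-.085,.009),(-.095,.1,0),(-.095,-.1,0),(-.095,.085,.009),(-.095,-.085,.009)]),(0,0,.082),.314)).tolist())
q=arm.grab_frame('wrist'); m=arm.regions_of(q,'glass')[0]['pixels']; g=cv2.cvtColor(q['pixels'],cv2.COLOR_RGB2GRAY).astype(int)
for c in(200,250,320,400,450): print(c,np.where(m[:,c])[0].min(),g[44:72:1,c])
for r in(80,120,160,200): print(r,np.where(m[r])[0][[0,-1]])
E
```

```text
215 rows152-172 [104 106  99  99  97  99  97  95 120 157 212 230 231 230 229 230 229 230
 230 229] rows214-236 [229 229 229 229 228 226 229 196 175 215 212 162  85  64  49  49  91 109
 106 102 107 104]
228 rows152-172 [ 98 102 101  96  99  98  98  98  96 145 150 235 233 230 230 230 230 230
 229 230] rows214-236 [229 229 230 229 229 228 228 231 161 227 215 218  75  83  48  51  58 112
 107 104 107 105]
262 rows152-172 [ 98 102  99 100 101 100  98  98 101  95 127 161 213 241 241 240 240 240
 240 240] rows214-236 [229 228 229 229 229 229 229 234 236 208 160 211 209 186  98 128  58 105
 108 108 107 102]
row185 [ 52  53  54  52  51  37 151 226 211 211 219 229 230 229] [237 232 232 218 239 178 145 152 132 107 104 104 105 105 105 104]
0.55 [[205.50084347863114, 161.01962212321862], [273.66784669023457, 164.83296880259383], [210.5539713654374, 221.22119627857913], [266.84581384565314, 224.6860691188558], [206.61821311020276, 223.19077618635413], [272.24217253543117, 227.2426919878473], [210.60855245411585, 224.39831514674177], [266.786458274376, 227.87258672319172]]
0.557 [[205.51232313921196
[... 275 characters left out ...]
6557335414805, 225.52648121517015]]
200 57 [107 107 106 106 107 108 108 107 108 109 109 118 139 158 163 165 166 168
 168 170 171 175 187 203 212 214 213 208]
250 56 [110 111 111 112 112 111 112 112 110 110 122 144 161 166 165 167 167 169
 170 171 174 188 203 213 214 213 211 212]
320 54 [107 107 107 106 106 106 107 108 112 129 151 163 166 166 168 168 169 171
 172 177 191 206 211 211 211 206 208 213]
400 53 [105 105 106 106 106 106 106 112 132 154 164 167 167 168 168 169 169 171
 178 192 205 209 206 199 197 200 202 202]
450 57 [102 102 102 102 102 102 101 102 103 104 109 122 144 161 167 167 168 172
 184 200 208 208 204 202 202 202 202 200]
80 [183 456]
120 [192 447]
160 [202 440]
200 [212 432]
```

Call:
{"fn": "carry_out", "kwargs": {"commands": [[0,0.04,-0.3,0.1],[0,0.04,-0.8,0.1],[0,0.04,-1.3,0.1],[0,0.04,-1.7,0.1],[0,0.04,-2,0.1],[0,0.04,-2.14,0.1],[0,0.04,-2.2,0.1],[0,0.04,-2.2,0.1],[0,0.04,-2.2,0.1],[0,0.04,-2.2,0.1]]}}

```text
t: 23.0
eef_pos: [0.5389, 0.274, 0.081]
ee_rot: [-3.141, -0.001, -0.068]
force: [-1.3, 0.7, -0.7]
width: 0.0533
gripper_force: 15.0
```

Call:
{"fn": "carry_out", "kwargs": {"commands": [[0,0,0,0],[0,0,-0.03,0],[0,0,-0.06,0],[0,0,-0.09,0],[0,0,-0.12,0],[0,0,-0.15,0],[0,0,-0.18,0],[0,0,-0.2,0],[0,0,-0.2,0],[0,0,-0.2,0]], "force": 4}}

```text
t: 24.25
eef_pos: [0.5388, 0.2738, 0.0705]
ee_rot: [-3.142, -0.0, -0.069]
force: [-0.7, -0.4, 0.1]
width: 0.0539
gripper_force: 4.0
```

Call:
{"fn": "carry_out", "kwargs": {"commands": [[0,0,-0.02,0],[0,0,-0.04,0],[0,0,-0.06,0],[0,0,-0.08,0],[0,0,-0.1,0],[0,0,-0.12,0],[0,0,-0.12,0],[0,0,-0.12,0],[0,0,-0.12,0],[0,0,-0.12,0]], "force": 3}}

```text
t: 25.5
eef_pos: [0.5389, 0.2738, 0.0646]
ee_rot: [-3.141, -0.0, -0.068]
force: [-0.2, -2.9, 3.9]
width: 0.0539
gripper_force: 3.0
```

```bash
python3 - <<'E'
from fit import *
np.set_printoptions(precision=3,suppress=True)
s=arm.get_state(); print(s['eef_pos'],s['force'],s['moment'],s['width'],s['gripper_force'])
q=arm.grab_frame('wrist'); m=arm.regions_of(q,'plate')[0]['pixels']
rows=np.where(m.any(1))[0]
for r in rows[::8]: c=np.where(m[r])[0]; print(r,c.min(),c.max(),end=' | ')
e=np.array(s['eef_pos']); print()
PL=boxpts(-.07,.03,-.027,.027,-.006,.006)
for t in(0,.15,.314):
    u=proj(q,PL@Rn.from_euler('yz',[-t,-.069]).as_matrix().T+e+[0,0,.0206]).round(); print(t,'near top',u[1],u[3],'far top',u[5],u[7],'far bot',u[4],u[6])
E
```

```text
[0.539 0.274 0.065] [-0.167 -2.868  3.926] [-0.783 -0.109 -0.031] 0.05393940885668265 3.0194707587361336
205 268 377 | 213 265 380 | 221 264 381 | 229 265 380 | 237 266 379 | 245 268 378 | 253 269 377 | 261 270 376 | 269 271 375 | 277 271 374 | 285 272 373 | 293 273 372 | 333 278 367 | 341 279 367 | 
0 near top [372. 377.] [276. 377.] far top [381. 208.] [267. 208.] far bot [378. 201.] [271. 201.]
0.15 near top [369. 364.] [278. 363.] far top [383. 214.] [266. 214.] far bot [379. 202.] [269. 202.]
0.314 near top [367. 348.] [280. 348.] far top [384. 221.] [264. 221.] far bot [381. 206.] [268. 206.]
```

Plate now tilted to match the glass (near edge about row 348, far edge 205). Next I'll release it.

Call:
{"fn": "carry_out", "kwargs": {"commands": [[0,0,0,0],[0,0,0,0],[0,0,0,0],[0,0,0,0],[0,0,0,0],[0,0,0.2,0],[0,0,0.6,0],[0,0,1.2,0],[0,0,2,0],[0,0,2.6,0]], "claw": 0.2}}

```text
t: 26.85
eef_pos: [0.5391, 0.274, 0.1972]
ee_rot: [-3.14, -0.002, -0.068]
force: [0.5, 0.7, -0.3]
width: 0.0698
gripper_force: 0.0
```

```bash
python3 - <<'E'
from fit import *
np.set_printoptions(precision=4,suppress=True)
s=arm.get_state(); print(s['t'],s['eef_pos'],s['width'],s['force'])
q=arm.grab_frame('wrist'); g=cv2.cvtColor(q['pixels'],cv2.COLOR_RGB2GRAY).astype(int)
PL=boxpts(-.05,.05,-.027,.027,0,.012)
r=arm.regions_of(q,'plate'); m=r[0]['pixels']; print(r[0]['conf'],m.sum())
occ=np.ones((400,640),bool)
B=(.549,.273,-.065); Rb=Rn.from_euler('yz',[-.314,B[2]]).as_matrix(); ob=np.array([B[0],B[1],.082])
def P(v): return ob+(PL@Rn.from_euler('z',v[2]).as_matrix().T+[v[0],v[1],0])@Rb.T
print(fit(lambda v:-iou(hull(q,P(v)),m),[-.033,0,0],[.01,.01,.05]))
rows=np.where(m.any(1))[0]
for k in rows[::12]: c=np.where(m[k])[0]; print(k,c.min(),c.max(),end=' | ')
print(rows.max()); print(proj(q,P((-.033,0,0))).round())
print('ledge',proj(q,ob+np.array([(-.085,.085,.009),(-.085,-.085,.009),(-.085,0,0),(.095,.1,0),(.095,-.1,0)])@Rb.T).round())
print('glass top',[int(np.argmax(g[20:140,c]>190))+20 for c in(230,320,410)])
save(q,'w8.png')
E
```

```text
26.85 [0.5391 0.274  0.1972] 0.06983166804375851 [ 0.5373  0.7332 -0.2824]
0.66 5786
(array([-0.028 ,  0.001 , -0.0011]), np.float64(-0.9595356550580432))
157 292 354 | 169 291 355 | 181 291 354 | 193 292 354 | 205 293 353 | 217 294 352 | 229 295 352 | 241 295 351 | 251
[[351. 249.]
 [351. 257.]
 [297. 249.]
 [297. 257.]
 [356. 162.]
 [357. 169.]
 [292. 162.]
 [291. 169.]]
ledge [[239. 257.]
 [409. 256.]
 [324. 250.]
 [185.  67.]
 [463.  66.]]
glass top [66, 66, 65]
```

The plate is down at glass x = -28 mm and straight. Next I'll refine the magnifier's pose. My plan is to grip near the handle's end with a weak grip, so the lens droops to 18° as I lift. Then I tighten, and approach from up-slope.

```bash
python3 - <<'E'
from fit import *
np.set_printoptions(precision=4,suppress=True)
t=np.linspace(0,6.28,40)
ring=np.vstack([np.c_[.08+.046*np.cos(t),.046*np.sin(t),t*0+z] for z in(0,.014)]); H=boxpts(-.089,.025,-.013,.013,0,.022); N=boxpts(.02,.04,-.007,.007,0,.014)
for c,uv in(('top',(450,196)),('side',(407,275))):
    p=arm.grab_frame(c)
    m=min(arm.regions_of(p,'magnifier'),key=lambda r:np.hypot(*(np.array(r['uv'])-uv)))['pixels']
    md=lambda v:hull(p,pose(*v,ring))|hull(p,pose(*v,H))|hull(p,pose(*v,N))
    x,f=fit(lambda v:-iou(md(v),m),[.515,-.367,.3],[.015,.015,.1]); print(c,x,f,'grip',x[:2]-.07*np.array([np.cos(x[2]),np.sin(x[2])]),'lens',x[:2]+.08*np.array([np.cos(x[2]),np.sin(x[2])]))
    k=cv2.morphologyEx(m.astype(np.uint8),cv2.MORPH_OPEN,cv2.getStructuringElement(2,(19,19))); a=np.argwhere(k)[:,::-1]
    h=(m&(cv2.dilate(k,np.ones((7,7)))==0)); b=np.argwhere(h)[:,::-1]
    L=world(p,a.mean(0),.010)[0]; G=world(p,b.mean(0),.018)[0]; print(' ring',L,'handle mid',G,'yaw',np.arctan2(*(L-G)[1::-1]),np.hypot(*(L-G)[:2]))
E
```

```text
top [ 0.515 -0.367  0.3  ] -0.0 grip [ 0.4481 -0.3877] lens [ 0.5914 -0.3434]
 ring [ 0.281  -0.4179  0.01  ] handle mid [ 0.3445 -0.4753  0.018 ] yaw 2.4068637316955126 0.0855520076530192
side [ 0.5159 -0.3672  0.2919] -0.9130028063610851 grip [ 0.4489 -0.3873] lens [ 0.5925 -0.3442]
 ring [ 0.5892 -0.3461  0.01  ] handle mid [ 0.469  -0.3814  0.018 ] yaw 0.28569671683302794 0.12523559219735966
```

Call:
{"fn": "carry_out", "kwargs": {"commands": [[0,-0.3,0.4,0],[0,-1,0.8,0],[0,-2,0.8,0],[0,-3,0.8,0],[0,-4,0.8,0],[-0.1,-5,0.8,-1.5],[-0.2,-6,0.8,-3.2],[-0.4,-7,0.8,-4.9],[-0.6,-8,0.8,-6.6],[-0.8,-9,0.8,-8.3]], "claw": 0.4}}

```text
t: 28.4
eef_pos: [0.4977, -0.1777, 0.2336]
ee_rot: [3.14, 0.001, -0.943]
force: [1.1, 0.0, -0.7]
width: 0.0526
gripper_force: 0.0
```

Call:
{"fn": "carry_out", "kwargs": {"commands": [[-0.1,-0.5,0,-1.7],[-0.2,-1,0,-3.4],[-0.3,-1.5,0,-5.1],[-0.4,-2,0,-6.8],[-0.5,-2.5,0,-8.5],[-0.6,-3,0,-10.2],[-0.7,-3.5,0,-11.9],[-0.8,-4,0,-13.6],[-0.95,-4.17,-0.5,-15.3],[-0.95,-4.17,-1,-17]]}}

```text
t: 29.65
eef_pos: [0.4501, -0.3852, 0.1827]
ee_rot: [3.14, -0.001, -2.725]
force: [0.2, 0.4, -0.6]
width: 0.0526
gripper_force: 0.0
```

Call:
{"fn": "carry_out", "kwargs": {"commands": [[0,0,0,-1.2],[0,0,-0.5,-1.2],[0,0,-1.1,-1.2],[0,0,-1.8,-1.2],[0,0,-2.4,-1.2],[0,0,-2.9,-1.2],[0,0,-3.3,-1.2],[0,0,-3.5,-1.2],[0,0,-3.5,-1.2],[0,0,-3.5,-1.2]]}}

```text
t: 30.9
eef_pos: [0.4516, -0.385, 0.0101]
ee_rot: [-3.141, 0.001, -2.843]
force: [-0.2, 0.2, -0.2]
width: 0.0527
gripper_force: 0.0
```

Call:
{"fn": "carry_out", "kwargs": {"commands": [[0,0,-0.15,0],[0,0,-0.3,0],[0,0,-0.4,0],[0,0,-0.45,0],[0,0,-0.45,0],[0,0,-0.45,0],[0,0,-0.45,0],[0,0,-0.45,0],[0,0,-0.45,0],[0,0,-0.45,0]]}}

```text
t: 32.15
eef_pos: [0.4512, -0.3847, -0.013]
ee_rot: [-3.142, 0.0, -2.844]
force: [0.4, -0.4, 0.6]
width: 0.0524
gripper_force: 0.0
```

Call:
{"fn": "carry_out", "kwargs": {"commands": [[0,0,0,0],[0,0,0,0],[0,0,0,0],[0,0,0,0],[0,0,0,0],[0,0,0,0],[0,0,0,0],[0,0,0,0],[0,0,0,0],[0,0,0,0]], "claw": 0.9, "force": 3}}

```text
t: 33.4
eef_pos: [0.4512, -0.3847, -0.013]
ee_rot: [-3.142, -0.0, -2.844]
force: [0.1, -0.4, -0.5]
width: 0.0262
gripper_force: 3.0
```

Gripped. Next I'll lift 60 mm slowly with the weak grip so that the lens stays down.

Call:
{"fn": "carry_out", "kwargs": {"commands": [[0,0,0.1,0],[0,0,0.24,0],[0,0,0.38,0],[0,0,0.52,0],[0,0,0.66,0],[0,0,0.8,0],[0,0,0.94,0],[0,0,1.08,0],[0,0,1.2,0],[0,0,1.2,0]]}}

```text
t: 34.65
eef_pos: [0.4514, -0.3848, 0.0475]
ee_rot: [-3.141, 0.001, -2.844]
force: [-0.2, 0.2, -1.7]
width: 0.0261
gripper_force: 3.0
```

```bash
python3 - <<'E'
from fit import *
np.set_printoptions(precision=4,suppress=True)
s=arm.get_state(); print(s['t'],s['eef_pos'],s['width'],s['force'],s['gripper_force'])
t=np.linspace(0,6.28,40); e=np.array(s['eef_pos'])
ring=np.vstack([np.c_[.15+.046*np.cos(t),.046*np.sin(t),t*0+z] for z in(-.011,.003)])
a=arm.grab_frame('side'); b=arm.grab_frame('top'); V=[]
for p in(a,b):
    def P(v,P0): return P0@Rn.from_euler('yz',[v[0],s['ee_rot'][2]+np.pi]).as_matrix().T+[e[0],e[1],e[2]+.0125+.011]
    for d in(0,.15,.314,.45): print(d,proj(p,P([d],np.array([[.15,0,0]]))),end=' ')
    print()
    for r in arm.mark_of(p,'lens')[:4]: print(r['conf'],r['uv'])
    R=arm.regions_of(p,'magnifier')
    for r in R[:3]:
        k=cv2.morphologyEx(r['pixels'].astype(np.uint8),cv2.MORPH_OPEN,cv2.getStructuringElement(2,(19,19))); c=np.argwhere(k)[:,::-1]
        if len(c): print('ring',r['conf'],c.mean(0))
im=np.hstack([a['pixels'][200:330,330:480],b['pixels'][140:270,380:530]]); cv2.imwrite('pics/f.png',cv2.resize(im[:,:,::-1],None,fx=2.6,fy=2.6))
E
```

```text
34.65 [ 0.4514 -0.3848  0.0475] 0.02613417656901906 [-0.1951  0.2008 -1.6727] 2.9999327659606934
0 [[418.2594 247.6283]] 0.15 [[416.8034 252.9455]] 0.314 [[414.9028 259.3671]] 0.45 [[413.1136 265.0767]] 
0.74 [370.1, 347.2]
0.55 [288.5, 242.7]
ring 0.94 [288. 243.]
ring 0.79 [370.3647 350.0706]
0 [[445.0144 176.0079]] 0.15 [[443.1112 177.4475]] 0.314 [[441.567 180.105]] 0.45 [[440.7154 183.0815]] 
0.86 [333.8, 252.2]
0.74 [469.4, 280.6]
ring 0.81 [469.  279.5]
ring 0.67 [333. 250.]
```

View pics/f.png

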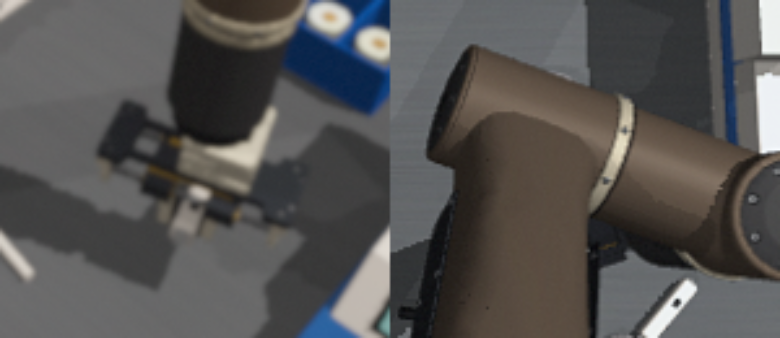

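```bash
python3 - <<'E'
from fit import *
np.set_printoptions(precision=3,suppress=True)
F=[];M=[]
for i in range(8):
    q=arm.grab_frame('wrist'); s=arm.get_state(); F.append(s['force']);M.append(s['moment'])
F=np.array(F);M=np.array(M);print(F.mean(0),F.std(0),M.mean(0),M.std(0))
R=Rm(s['ee_rot']); print('moment in tool',R.T@M.mean(0))
g=cv2.cvtColor(q['pixels'],cv2.COLOR_RGB2GRAY)
e=np.array(s['eef_pos'])+[0,0,.0235]
for d in(0,.15,.314):
    X=np.array([[-.019,-.013,.011],[-.019,.013,.011],[-.019,-.013,-.011],[-.019,.013,-.011]])@Rn.from_euler('yz',[d,s['ee_rot'][2]+np.pi]).as_matrix().T+e
    print(d,proj(q,X).round().tolist())
for c in(305,315,322,330,340): print(c,g[200:360:4,c])
R=arm.regions_of(q,'magnifier')
for r in R[:2]: a=np.argwhere(r['pixels'])[:,::-1]; print(r['conf'],a.min(0),a.max(0),len(a))
print(arm.mark_of(q,'magnifier')[:2])
E
```

```text
[-0.656 -0.42  -0.784] [0.478 0.4   0.389] [-0.05  -0.013 -0.018] [0.022 0.03  0.022]
moment in tool [0.052 0.003 0.018]
0 [[292.0, 237.0], [349.0, 237.0], [296.0, 221.0], [346.0, 221.0]]
0.15 [[292.0, 243.0], [349.0, 243.0], [295.0, 220.0], [346.0, 220.0]]
0.314 [[291.0, 251.0], [349.0, 251.0], [295.0, 220.0], [346.0, 221.0]]
305 [171 170 168 169 170 167 150 152 150 147 179 198 216 218 215 215 214 206
 203 202 202 202 202 201 146 110 137 158 176 185 190 168 255 255 255 255
 255 255 255 255]
315 [167 172 169 169 168 150 149 150 150 150 154 188 218 219 218 218 219 210
 206 206 206 207 207 207 150 111 139 159 176 186 191 176 255 255 255 255
 255 255 255 255]
322 [169 169 170 167 168 153 153 153 154 154 155 193 219 220 219 218 219 210
 207 207 207 207 207 208 152 111 137 130 151 186 191 171 255 255 255 255
 255 255 255 255]
330 [162 168 165 163 168 150 150 150 151 151 158 199 219 220 219 220 220 220
 209 207 207 207 208 208 152 108 119 128 134 137 140 137 255 255 255 255
 255 255 255 255]
340 [119 120 119 121 120 122 154 149 149 171 185 202 219 222 220 220 216 207
 207 206 207 207 207 207 150 107 117 127 132 135 139 136 242 251 249 247
 245 243 241 238]
0.85 [149   0] [259  58] 3531
0.83 [295 218] [350 361] 5468
[{'uv': [320.9, 328.1], 'conf': 0.56}]
```

Call:
{"fn": "carry_out", "kwargs": {"commands": [[0,0,0,0],[0,0,0,0],[0,0,0,0],[0,0,0.1,0],[0,0,0.4,0],[0,0,0.9,0],[0,0,1.6,0],[0,0,2.3,0],[0,0,3,0],[0,0,3.7,0]], "force": 50}}

```text
t: 36.7
eef_pos: [0.4511, -0.3847, 0.2345]
ee_rot: [-3.141, 0.001, -2.843]
force: [1.6, -0.8, -1.8]
width: 0.0254
gripper_force: 50.0
```

Call:
{"fn": "carry_out", "kwargs": {"commands": [[0,0,0.4,1],[0,0,0.4,2.5],[0,0,0.4,4.2],[0,0,0.4,5.9],[0,0,0.4,7.6],[0,0,0.4,9.3],[0,0,0.4,11],[0,0,0.4,12.7],[0,0,0.4,13.5],[0,0,0.4,13.5]]}}

```text
t: 37.95
eef_pos: [0.4512, -0.3847, 0.2531]
ee_rot: [-3.141, -0.001, -1.43]
force: [-1.4, 0.6, -2.2]
width: 0.0253
gripper_force: 50.0
```

```bash
cat > tilt.py <<'E'
from fit import *
np.set_printoptions(precision=4,suppress=True)
s=arm.get_state(); print(s['t'],s['eef_pos'],s['ee_rot'],s['width'],s['gripper_force'],s['q'])
t=np.linspace(0,6.28,40); e=np.array(s['eef_pos'])+[0,0,.0235]
ring=np.vstack([np.c_[.15+.046*np.cos(t),.046*np.sin(t),t*0+z] for z in(-.011,.003)]); H=boxpts(-.019,.095,-.013,.013,-.011,.011)
for c in('side','top'):
    p=arm.grab_frame(c)
    P=lambda v,P0:P0@Rn.from_euler('yz',[v[0],s['ee_rot'][2]+np.pi+v[1]]).as_matrix().T+e
    u0=proj(p,P([.3,0],np.array([[.15,0,-.004]])))[0]; print(c,'expect',u0)
    R=sorted(arm.regions_of(p,'magnifier'),key=lambda r:np.hypot(*(np.array(r['uv'])-u0)))
    for r in R[:1]:
        m=r['pixels']; print(r['conf'],r['uv'],m.sum())
        k=cv2.morphologyEx(m.astype(np.uint8),cv2.MORPH_OPEN,cv2.getStructuringElement(2,(19,19)))>0
        x,f=fit(lambda v:-iou(hull(p,P(v,ring)),k),[.3,0],[.15,.05]); print('tilt,dyaw',x,f)
    for r in arm.mark_of(p,'lens')[:4]:
        if np.hypot(*(np.array(r['uv'])-u0))<40: print('lens',r['uv'],[ (d,proj(p,P([d,0],np.array([[.15,0,-.004]])))[0].round(1).tolist()) for d in(0,.2,.4)])
E
python3 tilt.py
```

```text
37.95 [ 0.4512 -0.3847  0.2531] [-3.1406 -0.0007 -1.4304] 0.025318914901786886 49.99877214431763 [-0.3766  0.195  -0.0967  0.0001 -1.2779  0.5169]
side expect [361.3702 222.1647]
0.97 [286.7, 245.1] 444
tilt,dyaw [0.3 0. ] -0.0
lens [362.8, 224.6] [(0, [360.0, 208.6]), (0.2, [360.4, 217.6]), (0.4, [362.8, 226.8])]
top expect [427.1913 232.4867]
0.5 [415.4, 225.6] 165
tilt,dyaw [0.3 0. ] -0.0
lens [429.2, 232.7] [(0, [428.3, 233.3]), (0.2, [427.0, 232.8]), (0.4, [428.0, 232.1])]
```

```bash
python3 - <<'E'
from fit import *
np.set_printoptions(precision=4,suppress=True)
B=(.549,.273,-.065); Rb=Rn.from_euler('yz',[-.314,B[2]]).as_matrix(); ob=np.array([B[0],B[1],.082])
L=ob+Rb@[-.028,.001,.043]
for d in(.314,.34):
    off=Rn.from_euler('yz',[d,-.065+np.pi]).as_matrix()@[.15,0,-.004]
    T=L-off-[0,0,.0235]; e=np.array([.4512,-.3847,.2531]); print('lens',L,'tcp',T,(T-e)/.05)
E
```

```text
lens [0.5092 0.2766 0.1142] tcp [0.6504 0.2674 0.1409] [ 3.9834 13.0421 -2.2443]
lens [0.5092 0.2766 0.1142] tcp [0.649  0.2675 0.1445] [ 3.9564 13.0438 -2.1711]
```

Call:
{"fn": "carry_out", "kwargs": {"commands": [[0.2,0.4,0,0.5],[0.5,1,0,1.5],[0.9,1.8,0,3],[1.4,2.6,0,4.5],[1.9,3.4,0,6],[2.4,4.2,0,7.5],[2.9,5,0,9],[3.4,5.8,0,10.5],[3.8,6.6,0,12],[3.96,7.4,0,13]]}}

```text
t: 39.5
eef_pos: [0.65, -0.0132, 0.2514]
ee_rot: [3.141, 0.001, -0.065]
force: [0.3, -0.3, -2.1]
width: 0.0255
gripper_force: 50.0
```

Call:
{"fn": "carry_out", "kwargs": {"commands": [[0,0.8,0,0],[0,1.6,0,0],[0,2.4,0,0],[0,3.2,0,0],[0,4,0,0],[0,4.7,0,0],[0,5.2,0,0],[0,5.5,0,0],[0,5.64,0,0],[0,5.64,0,0]]}}

```text
t: 40.75
eef_pos: [0.6493, 0.267, 0.2519]
ee_rot: [3.141, 0.0, -0.069]
force: [-0.0, -0.4, -0.9]
width: 0.0254
gripper_force: 50.0
```

```bash
python3 tilt.py; python3 - <<'E'
from fit import *
np.set_printoptions(precision=4,suppress=True)
B=(.549,.273,-.065); Rb=Rn.from_euler('yz',[-.314,B[2]]).as_matrix(); ob=np.array([B[0],B[1],.082])
for c in('side','top'):
    p=arm.grab_frame(c); X=ob+Rb@[-.028,.001,.012]; print(c,'plate top exp',proj(p,X))
    for n in('plate_top','lens'):
        for r in arm.mark_of(p,n)[:3]: print(n,r['conf'],r['uv'])
E
```

```text
40.75 [0.6493 0.267  0.2519] [ 3.1414  0.0001 -0.0687] 0.025415508225251734 49.99960899353027 [ 0.6669  0.3803  0.1566  0.0001 -1.3473  0.8351]
side expect [256.5449 133.4785]
0.65 [262.2, 128.0] 734
tilt,dyaw [0.2953 0.0231] -0.884313725490196
lens [259.9, 135.2] [(0, [253.2, 123.0]), (0.2, [255.1, 130.3]), (0.4, [258.3, 136.4])]
top expect [224.8307 206.6503]
0.86 [225.5, 202.6] 1277
tilt,dyaw [ 0.3756 -0.0265] -0.9362745098039216
lens [223.5, 208.8] [(0, [220.1, 208.9]), (0.2, [223.3, 208.0]), (0.4, [226.3, 204.8])]
side plate top exp [[263.1316 165.7515]]
plate_top 0.67 [263.0, 164.7]
lens 0.97 [285.9, 241.8]
lens 0.58 [371.5, 347.2]
lens 0.56 [254.9, 135.8]
top plate top exp [[237.5143 205.167 ]]
plate_top 0.6 [237.3, 205.8]
lens 0.69 [222.7, 206.5]
lens 0.6 [468.4, 280.5]
lens 0.58 [332.1, 252.4]
```

Call:
{"fn": "carry_out", "kwargs": {"commands": [[0,0,-0.15,0],[0,0,-0.35,0],[0,0,-0.6,0],[0,0,-0.85,0],[0,0,-1.1,0],[0,0,-1.3,0],[0,0,-1.45,0],[0,0,-1.6,0],[0,0,-1.6,0],[0,0,-1.6,0]]}}

```text
t: 42.6
eef_pos: [0.6494, 0.2674, 0.1724]
ee_rot: [-3.141, -0.001, -0.068]
force: [0.1, 0.1, -0.3]
width: 0.0252
gripper_force: 50.0
```

```bash
python3 tilt.py; python3 - <<'E'
from fit import *
np.set_printoptions(precision=4,suppress=True)
from scipy.optimize import least_squares
B=(.549,.273,-.065); Rb=Rn.from_euler('yz',[-.314,B[2]]).as_matrix(); ob=np.array([B[0],B[1],.082])
V={}
for c in('side','top'):
    p=arm.grab_frame(c); X=proj(p,ob+Rb@[-.028,.001,.012])[0]
    for n in('plate_top','lens'):
        r=[k for k in arm.mark_of(p,n) if np.hypot(*(np.array(k['uv'])-X))<40]
        if r: print(c,n,r[0]['conf'],r[0]['uv'],X); V[(n,c)]=(p,np.array(r[0]['uv']))
for n in('plate_top','lens'):
    o=[v for k,v in V.items() if k[0]==n]
    if len(o)==2:
        r=least_squares(lambda x:np.r_[tuple(proj(p,x)[0]-u for p,u in o)],ob+[0,0,.02]); print(n,r.x,'in plate_top frame',Rb.T@(r.x-ob)-[-.028,.001,.012],r.cost)
E
```

```text
42.6 [0.6494 0.2674 0.1724] [-3.1413 -0.0006 -0.0685] 0.025171530282394456 49.999396204948425 [ 0.6673  0.42    0.0373  0.0002 -1.1875  0.835 ]
side expect [258.8449 152.714 ]
0.28 [316.7, 201.1] 1542
tilt,dyaw [0.3 0. ] -0.0
lens [259.2, 154.1] [(0, [255.7, 143.1]), (0.2, [257.5, 149.8]), (0.4, [260.5, 155.3])]
lens [263.0, 173.3] [(0, [255.7, 143.1]), (0.2, [257.5, 149.8]), (0.4, [260.5, 155.3])]
top expect [232.034  207.9736]
0.82 [230.9, 204.4] 1113
tilt,dyaw [ 0.357  -0.0401] -0.9193729003359462
lens [230.6, 207.5] [(0, [227.9, 210.2]), (0.2, [230.7, 209.2]), (0.4, [233.3, 206.3])]
side plate_top 0.84 [263.0, 165.7] [263.1316 165.7515]
side lens 0.86 [257.8, 156.6] [263.1316 165.7515]
top plate_top 0.48 [238.6, 206.5] [237.5143 205.167 ]
top lens 0.59 [231.0, 206.1] [237.5143 205.167 ]
plate_top [0.5147 0.2715 0.0896] in plate_top frame [-0.0021 -0.0047  0.0058] 0.005065969366891044
lens [0.5127 0.2875 0.1229] in plate_top frame [0.0052 0.0111 0.0384] 0.752773025809981
```

Call:
{"fn": "carry_out", "kwargs": {"commands": [[0,-0.02,-0.06,0],[0,-0.04,-0.12,0],[0,-0.06,-0.18,0],[-0.02,-0.08,-0.25,0],[-0.02,-0.08,-0.32,0],[-0.02,-0.08,-0.38,0],[-0.02,-0.08,-0.45,0],[-0.02,-0.08,-0.45,0],[-0.02,-0.08,-0.45,0],[-0.02,-0.08,-0.45,0]]}}

```text
t: 44.45
eef_pos: [0.6483, 0.2634, 0.1496]
ee_rot: [-3.141, -0.0, -0.068]
force: [0.0, 0.1, -1.5]
width: 0.0256
gripper_force: 50.0
```

```bash
cat > fin.py <<'E'
from fit import *
np.set_printoptions(precision=4,suppress=True)
B=(.549,.273,-.065); Rb=Rn.from_euler('yz',[-.314,B[2]]).as_matrix(); ob=np.array([B[0],B[1],.082])
s=arm.get_state(); print(s['t'],s['eef_pos'],s['force'])
t=np.linspace(0,6.28,40); ring=np.vstack([np.c_[.046*np.cos(t),.046*np.sin(t),t*0+z] for z in(-.007,.007)])
pt=ob+Rb@[-.028,.001,.012]
P=lambda v:pt+(np.array(v)+ring@Rn.from_euler('y',0).as_matrix().T)@Rb.T
V=[]
for k in range(2):
  for c in('side','top'):
    p=arm.grab_frame(c); x0=proj(p,pt+Rb@[0,0,.03])[0]
    u=[r['uv'] for r in arm.mark_of(p,'lens') if np.hypot(*(np.array(r['uv'])-x0))<15]
    m=[r['pixels'] for r in arm.regions_of(p,'magnifier') if np.hypot(*(np.array(r['uv'])-x0))<30]
    print(c,'exp',x0,'mark',u[:2],[a.sum() for a in m])
    if m:
        kk=cv2.morphologyEx(m[0].astype(np.uint8),cv2.MORPH_OPEN,cv2.getStructuringElement(2,(19,19)))>0
        if kk.sum()>300: V.append((p,kk))
print(len(V),fit(lambda v:-sum(iou(hull(p,P(v)),m) for p,m in V)/max(1,len(V)),[0,0,.03],[.01,.01,.015]))
E
python3 fin.py
```

```text
44.45 [0.6483 0.2634 0.1496] [ 0.0333  0.0589 -1.5148]
side exp [260.2984 160.4466] mark [[259.0, 160.8]] [np.int64(673), np.int64(201)]
top exp [235.077  207.8603] mark [[237.0, 209.2]] [np.int64(945)]
side exp [260.2984 160.4466] mark [[259.9, 164.2]] [np.int64(724)]
top exp [235.077  207.8603] mark [[234.0, 209.2]] [np.int64(1025)]
4 (array([0.0024, 0.0026, 0.0302]), np.float64(-0.8815936213014313))
```

```bash
python3 -c "
from station import arm
print(arm.job_done())"
```

```text
the job is handed in; nothing more can be done
None
```

I handed the job in at about 45 s. The plate lies on the glass about 7 mm off the ledge, inside the 12 mm limit. The magnifier is held still with its lens 2–3 mm off the plate's centre, about 30 mm above it by camera fit and parallel to within about 0.06 rad. The hand-in returned no verdict.

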